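# Wind the envelope press down by one turn

### The job

Wind the envelope press down by exactly one full turn of its hand wheel, clockwise seen from above: push the wheel round by its upright handle with the fingers, without gripping the handle, until the handle is back where it started. Then leave the wheel at rest, and do not move the pump bottle, the mug or the stamp standing beside the press.

Things in the scene. Friction and masses are not known exactly. Their poses are not given: they have to be found in the camera images.
- wheel (a joint): angle (rad) of the level, dark steel, three-spoked hand wheel on top of a grey screw press; grows clockwise seen from above, one turn is 6.283. Starts anywhere from -2 to 2. Stiff with dry friction (about 5 N pushed sideways at the handle): it does not coast and stays where it is left; no stop is near. A turn lowers the press's plate 6 mm.
- wheel_hub (a point): centre of the hand wheel (vertical axis), in the middle plane of rim and spokes, 170 mm above the desk; stays put. Rim 176 mm across outside, 16 mm thick: its top is 8 mm, the hub nut's top 18 mm, above this point. The press below, 240 x 260 mm, is fixed to the desk, placed differently each time; its frame rises no higher than 156 mm.
- wheel_handle (a point): middle of the wheel's upright black handle, on the rim 80 mm from the axis, 40 mm above the wheel's middle plane: an oval pillar from 10 to 70 mm above that plane, 28 mm along the rim, 20 mm across it, fixed to the wheel. Push on its rear (anticlockwise) side, along the tangent: oblique pushes can jam. Fingers pressing its rear and front halves at once count as gripping.
- pump_bottle: bystander: white pump bottle, 64 mm across, 149 mm tall, nozzle along its -x axis; origin under its centre. Loose.
- mug: bystander: white mug, 76 mm across and 90 mm tall, ear on its +y side; origin under its centre. Loose.
- stamp: bystander: wooden hand stamp, foot 44 mm across, 75 mm tall, knob at the top; origin under its centre. Loose.

How it is judged:
On the way:
1. the handle has come to the far side of the wheel, going clockwise (distance of wheel_handle from where it was at the start of the episode above 0.145 m and value of joint wheel above 0 rad), for 0.05 s.
At the end, for the whole second after the job is handed in: the wheel has been turned clockwise by one full turn, no fewer and no more, its handle is within 18 mm of where it started (about 13 degrees), it is at rest, and the pump bottle, mug and stamp are within 15 mm of where they stood (distance of wheel_handle from where it was at the start of the episode below 0.018 m and value of joint wheel between 4 and 8.6 rad and velocity of joint wheel between -0.05 and 0.05 rad/s and distance of each of pump_bottle, mug, stamp from where it was at the start of the episode below 0.015 m); the robot touches nothing.
It fails at once if the handle is gripped: fingers press on its rear and front halves at once (contact force between the fingers and wheel_c29 above 4 N and contact force between the fingers and wheel_c30 above 4 N).
It fails at once if the pump bottle, mug or stamp is moved by more than 15 mm, lifted or knocked over (distance of any of pump_bottle, mug, stamp from where it was at the start of the episode above 0.015 m or angle between any of pump_bottle, mug, stamp's own z axis and vertical above 0.3 rad).
It also fails if it takes over 72 s, if anything falls off the work surface, if the arm or the gripper's body presses on something with over 40 N, if the wrist force passes 120 N, or if a joint passes its speed limit or range.

### The arm

A 7-joint arm with a two-finger parallel gripper is mounted at the origin on the work surface. World frame = base frame: x ahead of the robot, y to its left, z up, the work surface at z = 0. Lengths are in m, angles in rad, forces in N, time in s.
With the tool pointing down it reaches from about 0.4 to 0.85 m from the base axis. Payload 4.5 kg.
Tool frame: the origin (TCP) lies at the centre of the arm's flange, where the gripper is bolted on; the fingertips stand nose_length ahead of it and the grasp point (between the pads) lies 147 mm ahead of it (nose_length is the distance from the TCP to the fingertips, in m); z points along the fingers, y is the line along which they close (so a half turn about z gives the same grasp; the last joint's range is limited). The gripper opens to 88 mm and grips with 3 to 60 N. Pads are 18 mm wide; open, the fingers measure 123 mm over their backs; the gripper's body (75 mm by 187 mm) begins 45 mm behind the grasp point.
Start: joints at [-1.146, 0.689, -0.195, 1.565, 0.157, 0.902, -0.215], TCP at [0.238, 0.578, 0.405] pointing down, gripper open.
Joint ranges: [-3.01, 3.01], [-0.46, 2.08], [-1.47, 1.51], [0.13, 2.56], [-1, 4.14], [0.04, 2.09], [-2.66, 2.66]. Speed limits (rad/s): [2.57, 2.57, 3.14, 3.14, 3.14, 3.14, 3.14].

### API

Orientations are given as a unit quaternion [x, y, z, w].
In Python, from plant import * gives the robot as it stands.
- The arm moves only by the tool play_rows, never from a script. Its argument "rows" is a list that holds one entry, the list of rows, each a list of 6 numbers: the shift along the tool's x, y, z normalised to -1 to 1, where 1 is 0.5 m, then the turn, a rotation vector about the tool's x, y, z normalised to -1 to 1, where 1 is 0.5 rad. A call has 1 to 20 rows; each row is the pose to reach, as a shift and turn from the pose commanded when the call began, along the tool's axes at that moment; what a row does not reach only later rows make up. A row lasts 1/12 s, in which the tool goes at most 41.7 mm and 7.16 degrees, less where a joint would pass 70% of its speed; a pose out of reach is approached as far as the arm can. A call with a number of a shift or a turn outside -1 to 1 is refused whole. A call with a gripper value outside its range is refused whole. "claw" is the closure, from 0 (fully open) to 1 (shut), set as the call begins (left out, the last holds). The fingers move at their own pace and stop on an object; "squeeze" is the grip in N (left out, the last holds). Time passes only in rows, so rows that repeat a pose let the fingers close. It gives the time, the measured TCP pose, the force, the opening and the grip force at its end, in the units of the state.
- get_state(): the state, without advancing time (a new reading comes with each control period).
- snapshot(name): name is "scene" or "top"; returns a dict with "pixels" (480x640x3 uint8, blue, green, red), "camera_matrix" (3x3 intrinsics, pixels), "dist_coeffs" ([k1, k2, p1, p2, k3] as OpenCV has them; the pictures are not rectified), "world_to_cam" (4x4, takes a point from world to camera coordinates). Camera axes: x right, y down, z forward; pixel columns grow to the right and rows downward; lengths in m; the calibration is good to about 2 mm. A picture is of the moment at which its call begins. There is no depth.
- finish_job(): hands the job in; it is judged then, once.
The state is a dict: "clock": time; "q": joint angles; "qd": joint speeds; "joint_torque": joint torques, N m; "tool_pos": TCP position; "eef_rot": TCP orientation; "contact_force": force on the tool from outside, world axes, zero at the start; "moment": the same for the moment, N m; "opening": opening from 0.0 (shut) to 1.0 (fully open); "finger_force": force on a finger pad.
Only numpy, scipy, OpenCV 4.12 (cv2) and the standard library are available. Lean on these libraries where they do the work, as an engineer would, in place of code of your own. Each camera call takes 0.05 s, during which the arm holds its last target. There are 200 camera calls.

## Working session

There is one attempt and no reset: what is moved stays moved. The work goes in short steps, Python scripts to look and compute and a tool call to move; the robot and the scene stay as the last step left them, time stands still between calls to the robot, and variables do not carry over. Pictures are saved under pics/ and viewed, at most 10 in all, crops included, and the job is handed in when it is done.

Besides the shell and the picture viewer there is one more tool, called after "Request:" as name(argument=value, ...), one argument or row to a line, values as JSON. play_rows: Moves the arm, as the interface text tells. Its arguments: {"type":"object","properties":{"rows":{"type":"array"},"claw":{"type":"number"},"squeeze":{"type":"number"}},"required":["rows"]}

```bash
ls; mkdir -p pics; python3 - <<'E'
from plant import *
import cv2,pickle
s=get_state();print({k:s[k] for k in('clock','tool_pos','eef_rot','opening','contact_force')})
try: print(nose_length)
except Exception as e: print(e)
d={}
for n in('scene','top'):
    d[n]=snapshot(n);cv2.imwrite(f'pics/{n}0.png',d[n]['pixels'])
pickle.dump(d,open('d0.pkl','wb'))
E
```

```text
pics
{'clock': 0.0, 'tool_pos': array([0.23797135, 0.57757284, 0.40389806]), 'eef_rot': array([ 1.94121482e-01,  9.80977069e-01, -9.08894963e-04, -1.17265452e-04]), 'opening': 1.000956339456812, 'contact_force': array([0.57089344, 0.46450507, 0.64668489])}
0.166
```

View pics/scene0.png

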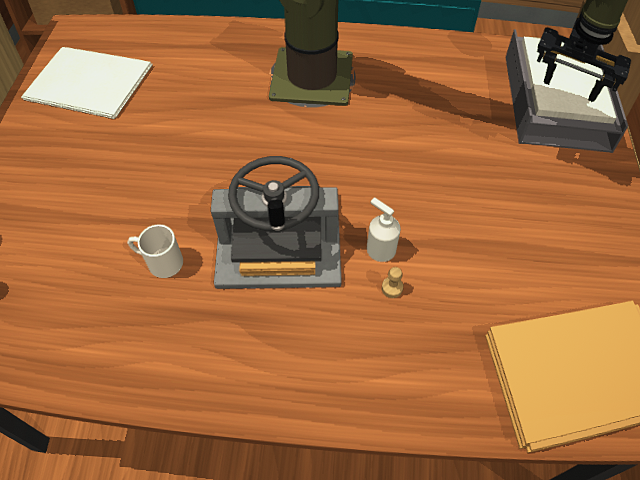

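View pics/top0.png

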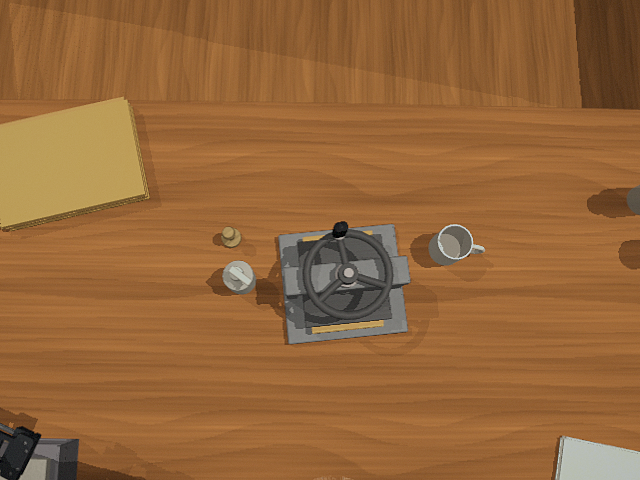

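The scene view shows the press at mid-picture, with the hub near (274,188) and the handle in front of it. The mug is at its left; the bottle and stamp are at its right. In the top view the hub nut is at about (348,272), the handle at (340,229), the bottle at (239,277), the stamp at (231,237) and the mug at (455,244).

```bash
cat > h.py <<'E'
import numpy as np,cv2,pickle
def ray(c,uv,z):
    u=cv2.undistortPoints(np.array([[uv]],float),c['camera_matrix'],np.array(c['dist_coeffs'],float))[0,0]
    T=np.array(c['world_to_cam']);R=T[:3,:3];o=-R.T@T[:3,3];d=R.T@np.r_[u,1];return o+d*(z-o[2])/d[2]
def proj(c,p):
    T=np.array(c['world_to_cam']);return cv2.projectPoints(np.array([p],float),cv2.Rodrigues(T[:3,:3])[0],T[:3,3],c['camera_matrix'],np.array(c['dist_coeffs'],float))[0].ravel()
def handle(c,hub_px):
    g=c['pixels'].max(2);m=(g<32).astype(np.uint8)
    n,l,st,ce=cv2.connectedComponentsWithStats(m);r=[]
    for i in range(1,n):
        if 60<st[i,4]<600 and np.hypot(*(ce[i]-hub_px))<75:r.append((st[i].tolist(),ce[i].round(1).tolist()))
    return r
E
python3 - <<'E'
from h import *
d=pickle.load(open('d0.pkl','rb'));c=d['top']
print('handle',handle(c,(348,272)))
im=c['pixels'];p=im[260:286,336:362].min(2)
ys,xs=np.where(p>120);u=(336+xs.mean(),260+ys.mean());print('nut',u,len(xs),ray(c,u,.188))
# rim outer ellipse: wheel grey-dark pixels
s=d['scene'];q=s['pixels'];p=q[180:196,264:284].min(2);ys,xs=np.where(p>110);v=(264+xs.mean(),180+ys.mean());print('nut scene',v,len(xs),ray(s,v,.188))
print('handle top',ray(c,(340,229),.24))
for n,uv,z in(('bottle',(239,277),.07),('stamp',(231,237),.04),('mug',(453,243),.09)):print(n,ray(c,uv,z))
T=c['world_to_cam'];R=T[:3,:3];print('cam',-R.T@T[:3,3])
cv2.imwrite('pics/c1.png',np.hstack([cv2.resize(im[210:330,280:410],None,fx=3,fy=3,interpolation=2),cv2.resize(q[150:240,220:330],None,fx=3,fy=3,interpolation=2)[:360].copy() if 0 else cv2.copyMakeBorder(cv2.resize(q[150:240,220:330],None,fx=3,fy=3,interpolation=2),0,90,0,0,0)]))
E
```

```text
handle [([332, 223, 15, 15, 92], [338.0, 232.6])]
nut (np.float64(352.30898876404495), np.float64(271.814606741573)) 178 [ 0.52090024 -0.02586462  0.188     ]
nut scene (np.float64(272.5692307692308), np.float64(185.63076923076923)) 65 [ 0.52121229 -0.02069664  0.188     ]
handle top [0.59265986 0.0009321  0.24      ]
bottle [0.52305355 0.20101506 0.07      ]
stamp [0.61386142 0.22449978 0.04      ]
mug [ 0.5969509  -0.24694742  0.09      ]
cam [0.37719993 0.07122937 1.26926869]
```

View pics/c1.png

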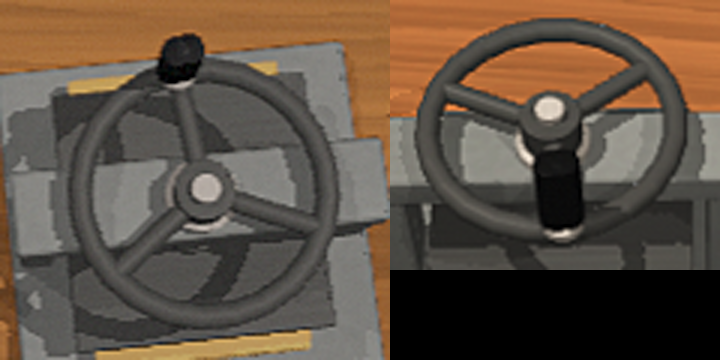

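The crop shows the nut at (205,188), which is pixel (348.3,272.7), and the rim centred at (203,192). The handle is at (182,58), which is pixel (340.7,229.3). In the scene view the nut is at (273,186).

```bash
python3 - <<'E'
from h import *
d=pickle.load(open('d0.pkl','rb'));c=d['top'];s=d['scene']
for n,cc,uv,z in(('nut',c,(348.2,272.7),.188),('rim',c,(347.7,274),.17),('nutS',s,(273.,186),.188),('hmid',c,(340.7,229.3),.21),('htop',c,(341.5,226.5),.24),('hS',s,(276.5,212),.21),('base',c,(341,237.6),.18)):print(n,ray(cc,uv,z))
E
```

```text
nut [ 0.51912919 -0.0180537   0.188     ]
rim [ 0.51896188 -0.01856518  0.17      ]
nutS [ 0.5220127  -0.01976145  0.188     ]
hmid [ 0.5983786  -0.00243643  0.21      ]
htop [ 0.59737405 -0.001828    0.24      ]
hS [ 0.59624932 -0.00165391  0.21      ]
base [ 0.58827108 -0.00507273  0.18      ]
```

Request:
play_rows(
  rows=[
    [[-0.05, -0.03, 0, 0, 0, 0.1], [-0.1, -0.07, 0, 0, 0, 0.2], [-0.15, -0.1, 0, 0, 0, 0.3], [-0.2, -0.13, 0, 0, 0, 0.4], [-0.25, -0.165, 0, 0, 0, 0.5], [-0.3, -0.2, 0, 0, 0, 0.6], [-0.35, -0.23, 0, 0, 0, 0.7], [-0.4, -0.26, 0, 0, 0, 0.8], [-0.45, -0.3, 0, 0, 0, 0.9], [-0.5, -0.33, 0, 0, 0, 0.97], [-0.5, -0.33, 0, 0, 0, 0.97], [-0.5, -0.33, 0, 0, 0, 0.97]],
  ],
  claw=1,
  squeeze=10,
)

```text
clock: 1.1
tool_pos: [0.4074, 0.3285, 0.4045]
eef_rot: [0.426, 0.905, -0.0, 0.0]
contact_force: [-0.1, 2.0, -0.4]
opening: 0.116
finger_force: 0.0
```

```bash
cat > nxt.py <<'E'
from plant import *
from scipy.spatial.transform import Rotation as R
import numpy as np
hub=np.array([.5195,-.0187])
def st():
    s=get_state();M=R.from_quat(s['eef_rot']).as_matrix();p=np.array(s['tool_pos'])
    d=p[:2]-hub
    print('t',round(s['clock'],2),'pos',p.round(4),'xhead',np.degrees(np.arctan2(M[1,0],M[0,0])).round(1),'zax',M[:,2].round(3),'q',np.round(s['q'],2),'F',np.round(s['contact_force'],1),'op',round(s['opening'],2),'| rad',np.hypot(*d).round(4),'ang',np.degrees(np.arctan2(d[1],d[0])).round(1))
    return s,M,p
def rel(M,p,x,y,z,head):
    h=np.arctan2(M[1,0],M[0,0]);dh=-(np.radians(head)-h);dh=(dh+np.pi)%(2*np.pi)-np.pi
    print('rel/0.5',(M.T@(np.array([x,y,z])-p)/.5).round(4),'turn/0.5',round(dh/.5,3))
E
python3 -c "
from nxt import *
s,M,p=st();rel(M,p,.588,.050,.404,101.9)"
```

```text
t 1.1 pos [0.4074 0.3285 0.4045] xhead 129.6 zax [-0.    -0.001 -1.   ] q [-0.71  0.55 -0.09  1.87  0.07  0.72 -0.15] F [-0.1  2.  -0.4] op 0.12 | rad 0.3648 ang 107.9
rel/0.5 [-0.6594 -0.0767  0.0016] turn/0.5 0.967
```

Request:
play_rows(
  rows=[
    [[-0.06, -0.01, 0, 0, 0, 0.1], [-0.12, -0.015, 0, 0, 0, 0.2], [-0.18, -0.02, 0, 0, 0, 0.3], [-0.24, -0.03, 0, 0, 0, 0.4], [-0.3, -0.035, 0, 0, 0, 0.5], [-0.36, -0.04, 0, 0, 0, 0.6], [-0.42, -0.05, 0, 0, 0, 0.7], [-0.48, -0.055, 0, 0, 0, 0.8], [-0.54, -0.06, 0, 0, 0, 0.9], [-0.6, -0.07, 0, 0, 0, 0.967], [-0.64, -0.075, 0, 0, 0, 0.967], [-0.659, -0.077, 0.002, 0, 0, 0.967], [-0.659, -0.077, 0.002, 0, 0, 0.967], [-0.659, -0.077, 0.002, 0, 0, 0.967]],
  ],
)

```text
clock: 2.27
tool_pos: [0.5874, 0.0543, 0.4033]
eef_rot: [0.628, 0.778, 0.0, -0.001]
contact_force: [-0.3, 0.4, 0.1]
opening: 0.002
finger_force: 0.0
```

```bash
python3 -c "
from nxt import *
import cv2
s,M,p=st();rel(M,p,.5892,.040,.366,101.9)
cv2.imwrite('pics/s2.png',cv2.resize(snapshot('scene')['pixels'][100:300,150:400],None,fx=3,fy=3,interpolation=2))"
```

```text
t 2.27 pos [0.5874 0.0543 0.4033] xhead 102.2 zax [-0.001  0.002 -1.   ] q [-0.18  0.64  0.01  1.68 -0.01  0.82  0.06] F [-0.3  0.4  0.1] op 0.0 | rad 0.0996 ang 47.1
rel/0.5 [-0.0288 -0.0024  0.0745] turn/0.5 0.012
```

View pics/s2.png

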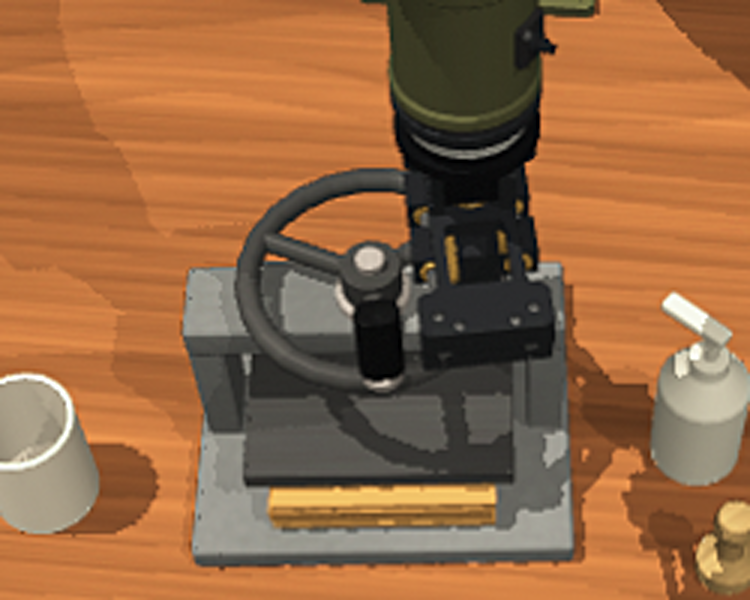

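The scene crop shows the shut gripper beside the handle, which is at (380,340). The gripper's body end at (485,325) hides the fingers. Everything is clear, so I lower it now, still 15 mm or so behind the handle.

Request:
play_rows(
  rows=[
    [[0, 0, 0.03, 0, 0, 0], [-0.01, 0, 0.06, 0, 0, 0], [-0.02, 0, 0.076, 0, 0, 0], [-0.02, 0, 0.076, 0, 0, 0], [-0.02, 0, 0.076, 0, 0, 0], [-0.02, 0, 0.076, 0, 0, 0]],
  ],
)

```text
clock: 2.82
tool_pos: [0.59, 0.0435, 0.3664]
eef_rot: [0.628, 0.778, 0.001, 0.0]
contact_force: [0.1, -0.5, 1.7]
opening: 0.004
finger_force: 0.0
```

```bash
python3 -c "
from nxt import *
s,M,p=st();rel(M,p,.5933,.0205,.366,101.9)
for a in np.arange(1,11)*.05:
    h=np.array([-.023,-.08]);c,n=np.cos(a),np.sin(a);d=h-np.array([[c,-n],[n,c]])@h
    print((d/.5).round(4).tolist(),round(a/.5,2))
"
```

```text
t 2.82 pos [0.59   0.0435 0.3664] xhead 102.2 zax [ 0.001  0.001 -1.   ] q [-0.16  0.69  0.01  1.72 -0.01  0.73  0.07] F [ 0.1 -0.5  1.7] op 0.0 | rad 0.094 ang 41.4
rel/0.5 [-0.0463 -0.0032  0.0007] turn/0.5 0.01
[-0.0081, 0.0021] 0.1
[-0.0162, 0.0038] 0.2
[-0.0244, 0.0051] 0.3
[-0.0327, 0.0059] 0.4
[-0.041, 0.0064] 0.5
[-0.0493, 0.0064] 0.6
[-0.0577, 0.0061] 0.7
[-0.0659, 0.0053] 0.8
[-0.0742, 0.0041] 0.9
[-0.0823, 0.0025] 1.0
```

Request:
play_rows(
  rows=[
    [[-0.015, -0.001, 0, 0, 0, 0], [-0.03, -0.002, 0, 0, 0, 0], [-0.04, -0.003, 0.001, 0, 0, 0.01], [-0.046, -0.003, 0.001, 0, 0, 0.01], [-0.046, -0.003, 0.001, 0, 0, 0.01]],
  ],
)

```text
clock: 3.23
tool_pos: [0.5936, 0.0196, 0.3657]
eef_rot: [0.631, 0.776, 0.001, 0.0]
contact_force: [0.1, 1.0, 0.9]
opening: 0.007
finger_force: 0.6
```

Request:
play_rows(
  rows=[
    [[-0.0081, 0.0021, 0, 0, 0, 0.1], [-0.0162, 0.0038, 0, 0, 0, 0.2], [-0.0244, 0.0051, 0, 0, 0, 0.3], [-0.0327, 0.0059, 0, 0, 0, 0.4], [-0.041, 0.0064, 0, 0, 0, 0.5], [-0.0493, 0.0064, 0, 0, 0, 0.6], [-0.0577, 0.0061, 0, 0, 0, 0.7], [-0.0659, 0.0053, 0, 0, 0, 0.8], [-0.0742, 0.0041, 0, 0, 0, 0.9], [-0.0823, 0.0025, 0, 0, 0, 1.0]],
  ],
)

```text
clock: 4.07
tool_pos: [0.6033, -0.0184, 0.3656]
eef_rot: [0.803, 0.596, 0.001, -0.001]
contact_force: [1.4, 5.6, 2.6]
opening: 0.006
finger_force: 2.5
```

```bash
python3 -c "
from nxt import *
import cv2
s,M,p=st()
cv2.imwrite('pics/t3.png',np.hstack([cv2.resize(snapshot(n)['pixels'][a:a+150,b:b+130],None,fx=3,fy=3,interpolation=2) for n,a,b in(('top',200,280),('scene',120,210))]))"
```

```text
t 4.07 pos [ 0.6033 -0.0184  0.3656] xhead 73.2 zax [ 0.001  0.003 -1.   ] q [-0.13  0.71  0.15  1.68 -0.14  0.76 -0.21] F [1.4 5.6 2.6] op 0.01 | rad 0.0838 ang 0.2
```

View pics/t3.png

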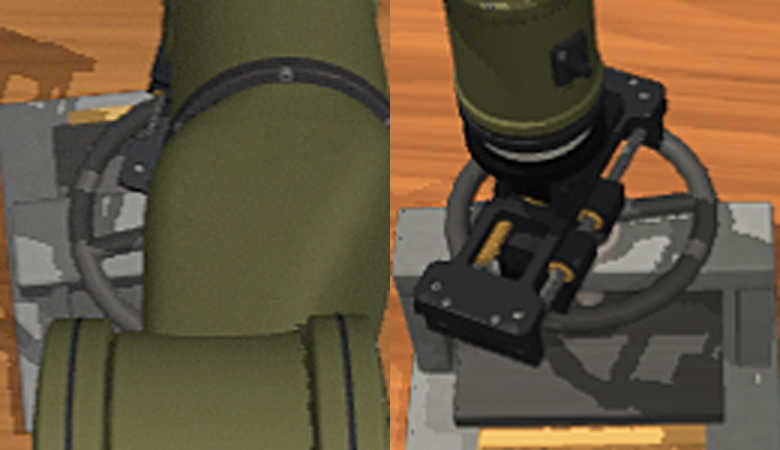

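The arm hides the handle in the top view. In the scene view the gripper body lies diagonally over the wheel. Force is 5.8 N sideways, so the handle is being pushed. The rows are the same in the tool frame, so I continue.

Request:
play_rows(
  rows=[
    [[-0.0081, 0.0021, 0, 0, 0, 0.1], [-0.0162, 0.0038, 0, 0, 0, 0.2], [-0.0244, 0.0051, 0, 0, 0, 0.3], [-0.0327, 0.0059, 0, 0, 0, 0.4], [-0.041, 0.0064, 0, 0, 0, 0.5], [-0.0493, 0.0064, 0, 0, 0, 0.6], [-0.0577, 0.0061, 0, 0, 0, 0.7], [-0.0659, 0.0053, 0, 0, 0, 0.8], [-0.0742, 0.0041, 0, 0, 0, 0.9], [-0.0823, 0.0025, 0, 0, 0, 1.0]],
  ],
)

```text
clock: 5.0
tool_pos: [0.5932, -0.0587, 0.3656]
eef_rot: [0.925, 0.379, 0.002, -0.0]
contact_force: [3.1, 3.9, 1.1]
opening: 0.005
finger_force: 2.5
```

Request:
play_rows(
  rows=[
    [[-0.0081, 0.0021, 0, 0, 0, 0.1], [-0.0162, 0.0038, 0, 0, 0, 0.2], [-0.0244, 0.0051, 0, 0, 0, 0.3], [-0.0327, 0.0059, 0, 0, 0, 0.4], [-0.041, 0.0064, 0, 0, 0, 0.5], [-0.0493, 0.0064, 0, 0, 0, 0.6], [-0.0577, 0.0061, 0, 0, 0, 0.7], [-0.0659, 0.0053, 0, 0, 0, 0.8], [-0.0742, 0.0041, 0, 0, 0, 0.9], [-0.0823, 0.0025, 0, 0, 0, 1.0]],
  ],
)

```text
clock: 5.83
tool_pos: [0.565, -0.089, 0.3656]
eef_rot: [0.99, 0.138, 0.002, 0.0]
contact_force: [3.1, 3.6, 0.1]
opening: 0.005
finger_force: 2.4
```

```bash
python3 -c "
from nxt import *
s,M,p=st()"
```

```text
t 5.83 pos [ 0.565  -0.089   0.3656] xhead 15.9 zax [ 0.004  0.    -1.   ] q [-0.17  0.71  0.42  1.79 -0.41  0.73 -0.81] F [3.1 3.6 0.1] op 0.0 | rad 0.0838 ang -57.1
```

Request:
play_rows(
  rows=[
    [[-0.0081, 0.0021, 0, 0, 0, 0.1], [-0.0162, 0.0038, 0, 0, 0, 0.2], [-0.0244, 0.0051, 0, 0, 0, 0.3], [-0.0327, 0.0059, 0, 0, 0, 0.4], [-0.041, 0.0064, 0, 0, 0, 0.5], [-0.0493, 0.0064, 0, 0, 0, 0.6], [-0.0577, 0.0061, 0, 0, 0, 0.7], [-0.0659, 0.0053, 0, 0, 0, 0.8], [-0.0742, 0.0041, 0, 0, 0, 0.9], [-0.0823, 0.0025, 0, 0, 0, 1.0]],
  ],
)

```text
clock: 6.67
tool_pos: [0.5259, -0.1022, 0.3656]
eef_rot: [0.994, -0.111, 0.002, 0.0]
contact_force: [5.1, 1.4, -1.1]
opening: 0.005
finger_force: 2.4
```

Request:
play_rows(
  rows=[
    [[-0.0081, 0.0021, 0, 0, 0, 0.1], [-0.0162, 0.0038, 0, 0, 0, 0.2], [-0.0244, 0.0051, 0, 0, 0, 0.3], [-0.0327, 0.0059, 0, 0, 0, 0.4], [-0.041, 0.0064, 0, 0, 0, 0.5], [-0.0493, 0.0064, 0, 0, 0, 0.6], [-0.0577, 0.0061, 0, 0, 0, 0.7], [-0.0659, 0.0053, 0, 0, 0, 0.8], [-0.0742, 0.0041, 0, 0, 0, 0.9], [-0.0823, 0.0025, 0, 0, 0, 1.0]],
  ],
)

```text
clock: 7.5
tool_pos: [0.4855, -0.095, 0.3656]
eef_rot: [0.935, -0.354, 0.003, 0.001]
contact_force: [4.9, -1.5, -2.2]
opening: 0.009
finger_force: 2.3
```

```bash
python3 -c "
from nxt import *
s,M,p=st()"
```

```text
t 7.5 pos [ 0.4855 -0.095   0.3656] xhead -41.5 zax [ 0.004 -0.003 -1.   ] q [-0.31  0.69  0.7   2.02 -0.7   0.68 -1.45] F [ 4.9 -1.5 -2.2] op 0.01 | rad 0.0836 ang -114.0
```

Request:
play_rows(
  rows=[
    [[-0.0081, 0.0021, 0, 0, 0, 0.1], [-0.0162, 0.0038, 0, 0, 0, 0.2], [-0.0244, 0.0051, 0, 0, 0, 0.3], [-0.0327, 0.0059, 0, 0, 0, 0.4], [-0.041, 0.0064, 0, 0, 0, 0.5], [-0.0493, 0.0064, 0, 0, 0, 0.6], [-0.0577, 0.0061, 0, 0, 0, 0.7], [-0.0659, 0.0053, 0, 0, 0, 0.8], [-0.0742, 0.0041, 0, 0, 0, 0.9], [-0.0823, 0.0025, 0, 0, 0, 1.0]],
  ],
)

```text
clock: 8.33
tool_pos: [0.4533, -0.0695, 0.3657]
eef_rot: [0.818, -0.575, 0.003, 0.001]
contact_force: [3.8, -4.4, -3.0]
opening: 0.007
finger_force: 2.4
```

```bash
python3 -c "
from nxt import *
s,M,p=st()"
```

```text
t 8.33 pos [ 0.4533 -0.0695  0.3657] xhead -70.2 zax [ 0.003 -0.005 -1.   ] q [-0.44  0.7   0.84  2.12 -0.85  0.69 -1.81] F [ 3.8 -4.4 -3. ] op 0.01 | rad 0.0834 ang -142.5
```

Request:
play_rows(
  rows=[
    [[-0.0081, 0.0021, 0, 0, 0, 0.1], [-0.0162, 0.0038, 0, 0, 0, 0.2], [-0.0244, 0.0051, 0, 0, 0, 0.3], [-0.0327, 0.0059, 0, 0, 0, 0.4], [-0.041, 0.0064, 0, 0, 0, 0.5], [-0.0493, 0.0064, 0, 0, 0, 0.6], [-0.0577, 0.0061, 0, 0, 0, 0.7], [-0.0659, 0.0053, 0, 0, 0, 0.8], [-0.0742, 0.0041, 0, 0, 0, 0.9], [-0.0823, 0.0025, 0, 0, 0, 1.0]],
  ],
)

```text
clock: 9.17
tool_pos: [0.4372, -0.0316, 0.3656]
eef_rot: [-0.65, 0.76, -0.002, -0.001]
contact_force: [-0.6, -5.4, -0.2]
opening: 0.004
finger_force: 2.5
```

```bash
python3 -c "
from nxt import *
s,M,p=st()"
```

```text
t 9.17 pos [ 0.4372 -0.0316  0.3656] xhead -98.9 zax [ 0.001 -0.005 -1.   ] q [-0.58  0.73  0.96  2.18 -0.95  0.73 -2.26] F [-0.6 -5.4 -0.2] op 0.0 | rad 0.0833 ang -171.1
```

Wheel is now about 200° round. I back off 20 mm, then turn the wrist back half a turn.

Request:
play_rows(
  rows=[
    [[0.02, 0, 0, 0, 0, 0], [0.04, 0, 0, 0, 0, 0], [0.04, 0, 0, 0, 0, 0], [0.04, 0, 0, 0, 0, 0]],
  ],
)

```text
clock: 9.5
tool_pos: [0.4339, -0.0507, 0.3653]
eef_rot: [-0.651, 0.759, 0.0, 0.0]
contact_force: [0.1, 0.1, -0.9]
opening: 0.004
finger_force: 0.0
```

Request:
play_rows(
  rows=[
    [[0, 0, 0, 0, 0, -0.2], [0, 0, 0, 0, 0, -0.4], [0, 0, 0, 0, 0, -0.6], [0, 0, 0, 0, 0, -0.8], [0, 0, 0, 0, 0, -1], [0, 0, 0, 0, 0, -1]],
  ],
)

```text
clock: 10.0
tool_pos: [0.4341, -0.0496, 0.3654]
eef_rot: [0.82, -0.573, -0.0, -0.001]
contact_force: [-0.9, -0.4, 0.5]
opening: 0.004
finger_force: 0.0
```

Request:
play_rows(
  rows=[
    [[0, 0, 0, 0, 0, -0.2], [0, 0, 0, 0, 0, -0.4], [0, 0, 0, 0, 0, -0.6], [0, 0, 0, 0, 0, -0.8], [0, 0, 0, 0, 0, -1], [0, 0, 0, 0, 0, -1]],
  ],
)

```text
clock: 10.5
tool_pos: [0.4341, -0.0496, 0.3653]
eef_rot: [0.935, -0.353, -0.0, -0.0]
contact_force: [0.1, 0.4, -0.4]
opening: 0.007
finger_force: 0.0
```

Request:
play_rows(
  rows=[
    [[0, 0, 0, 0, 0, -0.2], [0, 0, 0, 0, 0, -0.4], [0, 0, 0, 0, 0, -0.6], [0, 0, 0, 0, 0, -0.8], [0, 0, 0, 0, 0, -1], [0, 0, 0, 0, 0, -1]],
  ],
)

```text
clock: 11.0
tool_pos: [0.4341, -0.0497, 0.3652]
eef_rot: [0.994, -0.112, -0.0, -0.0]
contact_force: [0.2, 0.7, 0.2]
opening: 0.001
finger_force: 0.0
```

```bash
python3 -c "
from nxt import *
s,M,p=st()"
```

```text
t 11.0 pos [ 0.4341 -0.0497  0.3652] xhead -12.9 zax [-0.     0.001 -1.   ] q [-0.31  0.58  0.5   2.17 -0.57  0.52 -1.17] F [0.2 0.7 0.2] op 0.0 | rad 0.0908 ang -160.1
```

Request:
play_rows(
  rows=[
    [[0, 0, 0, 0, 0, -0.2], [0, 0, 0, 0, 0, -0.4], [0, 0, 0, 0, 0, -0.6], [0, 0, 0, 0, 0, -0.8], [0, 0, 0, 0, 0, -1], [0, 0, 0, 0, 0, -1]],
  ],
)

```text
clock: 11.5
tool_pos: [0.4341, -0.0497, 0.3651]
eef_rot: [0.991, 0.137, -0.0, -0.0]
contact_force: [-0.2, -0.0, -1.0]
opening: 0.005
finger_force: 0.0
```

Request:
play_rows(
  rows=[
    [[0, 0, 0, 0, 0, -0.2], [0, 0, 0, 0, 0, -0.4], [0, 0, 0, 0, 0, -0.6], [0, 0, 0, 0, 0, -0.8], [0, 0, 0, 0, 0, -1], [0, 0, 0, 0, 0, -1]],
  ],
)

```text
clock: 12.0
tool_pos: [0.434, -0.0497, 0.365]
eef_rot: [0.926, 0.377, -0.0, -0.0]
contact_force: [0.2, -0.7, -0.4]
opening: 0.004
finger_force: 0.0
```

Request:
play_rows(
  rows=[
    [[0, 0, 0, 0, 0, -0.2], [0, 0, 0, 0, 0, -0.4], [0, 0, 0, 0, 0, -0.6], [0, 0, 0, 0, 0, -0.8], [0, 0, 0, 0, 0, -1], [0, 0, 0, 0, 0, -1]],
  ],
)

```text
clock: 12.5
tool_pos: [0.4341, -0.0497, 0.365]
eef_rot: [0.804, 0.594, -0.0, -0.0]
contact_force: [-0.2, 0.9, -0.7]
opening: 0.006
finger_force: 0.0
```

Request:
play_rows(
  rows=[
    [[0, 0, 0, 0, 0, -0.15], [0, 0, 0, 0, 0, -0.29], [0, 0, 0, 0, 0, -0.29], [0, 0, 0, 0, 0, -0.29]],
  ],
)

```text
clock: 12.83
tool_pos: [0.4342, -0.0496, 0.3651]
eef_rot: [0.76, 0.65, -0.0, -0.0]
contact_force: [0.8, 0.3, -0.0]
opening: 0.003
finger_force: 0.0
```

```bash
python3 -c "
from nxt import *
s,M,p=st()
a=np.radians(171.35);r=np.array([np.cos(a),np.sin(a)]);t=np.array([np.sin(a),-np.cos(a)])
w=hub+.0803*r-.023*t;print(w);rel(M,p,*w,.3656,81.35)
for a in np.arange(1,11)*.05:
    h=np.array([.023,.08]);c,n=np.cos(a),np.sin(a);d=h-np.array([[c,-n],[n,c]])@h
    print((d/.5).round(4).tolist(),round(a/.5,2))
"
```

```text
t 12.83 pos [ 0.4342 -0.0496  0.3651] xhead 81.1 zax [-0.001  0.    -1.   ] q [-0.01  0.53  0.02  2.16 -0.03  0.46 -0.12] F [ 0.8  0.3 -0. ] op 0.0 | rad 0.0908 ang -160.1
[ 0.43665421 -0.02936142]
rel/0.5 [ 0.0408 -0.0013 -0.001 ] turn/0.5 -0.009
[0.0081, -0.0021] 0.1
[0.0162, -0.0038] 0.2
[0.0244, -0.0051] 0.3
[0.0327, -0.0059] 0.4
[0.041, -0.0064] 0.5
[0.0493, -0.0064] 0.6
[0.0577, -0.0061] 0.7
[0.0659, -0.0053] 0.8
[0.0742, -0.0041] 0.9
[0.0823, -0.0025] 1.0
```

Flip done; continuing with the mirrored arc.

Request:
play_rows(
  rows=[
    [[0.02, 0, 0, 0, 0, 0], [0.03, -0.001, -0.001, 0, 0, 0], [0.041, -0.001, -0.001, 0, 0, -0.009], [0.041, -0.001, -0.001, 0, 0, -0.009]],
  ],
)

```text
clock: 13.17
tool_pos: [0.4366, -0.0282, 0.3657]
eef_rot: [0.756, 0.655, -0.0, -0.0]
contact_force: [-0.6, 0.3, 0.2]
opening: 0.01
finger_force: 0.0
```

Request:
play_rows(
  rows=[
    [[0.0081, -0.0021, 0, 0, 0, 0.1], [0.0162, -0.0038, 0, 0, 0, 0.2], [0.0244, -0.0051, 0, 0, 0, 0.3], [0.0327, -0.0059, 0, 0, 0, 0.4], [0.041, -0.0064, 0, 0, 0, 0.5], [0.0493, -0.0064, 0, 0, 0, 0.6], [0.0577, -0.0061, 0, 0, 0, 0.7], [0.0659, -0.0053, 0, 0, 0, 0.8], [0.0742, -0.0041, 0, 0, 0, 0.9], [0.0823, -0.0025, 0, 0, 0, 1.0]],
  ],
)

```text
clock: 14.0
tool_pos: [0.4411, 0.0107, 0.3657]
eef_rot: [0.896, 0.445, -0.001, 0.001]
contact_force: [-1.7, -5.5, 0.2]
opening: 0.005
finger_force: 2.4
```

Request:
play_rows(
  rows=[
    [[0.0081, -0.0021, 0, 0, 0, 0.1], [0.0162, -0.0038, 0, 0, 0, 0.2], [0.0244, -0.0051, 0, 0, 0, 0.3], [0.0327, -0.0059, 0, 0, 0, 0.4], [0.041, -0.0064, 0, 0, 0, 0.5], [0.0493, -0.0064, 0, 0, 0, 0.6], [0.0577, -0.0061, 0, 0, 0, 0.7], [0.0659, -0.0053, 0, 0, 0, 0.8], [0.0742, -0.0041, 0, 0, 0, 0.9], [0.0823, -0.0025, 0, 0, 0, 1.0]],
  ],
)

```text
clock: 14.83
tool_pos: [0.4643, 0.0444, 0.3656]
eef_rot: [0.978, 0.209, -0.001, 0.001]
contact_force: [-3.2, -4.7, 1.4]
opening: 0.003
finger_force: 2.3
```

```bash
python3 -c "
from nxt import *
s,M,p=st()"
```

```text
t 14.83 pos [0.4643 0.0444 0.3656] xhead 24.2 zax [-0.002 -0.002 -1.   ] q [-0.42  0.58  0.35  2.09 -0.38  0.53 -0.94] F [-3.2 -4.7  1.4] op 0.0 | rad 0.0838 ang 131.2
```

Request:
play_rows(
  rows=[
    [[0.0081, -0.0021, 0, 0, 0, 0.1], [0.0162, -0.0038, 0, 0, 0, 0.2], [0.0244, -0.0051, 0, 0, 0, 0.3], [0.0327, -0.0059, 0, 0, 0, 0.4], [0.041, -0.0064, 0, 0, 0, 0.5], [0.0493, -0.0064, 0, 0, 0, 0.6], [0.0577, -0.0061, 0, 0, 0, 0.7], [0.0659, -0.0053, 0, 0, 0, 0.8], [0.0742, -0.0041, 0, 0, 0, 0.9], [0.0823, -0.0025, 0, 0, 0, 1.0]],
  ],
)

```text
clock: 15.67
tool_pos: [0.5006, 0.0634, 0.3654]
eef_rot: [0.999, -0.038, -0.002, 0.0]
contact_force: [-5.8, -2.5, 4.2]
opening: 0.005
finger_force: 2.4
```

Request:
play_rows(
  rows=[
    [[0.0081, -0.0021, 0, 0, 0, 0.1], [0.0162, -0.0038, 0, 0, 0, 0.2], [0.0244, -0.0051, 0, 0, 0, 0.3], [0.0327, -0.0059, 0, 0, 0, 0.4], [0.041, -0.0064, 0, 0, 0, 0.5], [0.0493, -0.0064, 0, 0, 0, 0.6], [0.0577, -0.0061, 0, 0, 0, 0.7], [0.0659, -0.0053, 0, 0, 0, 0.8], [0.0742, -0.0041, 0, 0, 0, 0.9], [0.0823, -0.0025, 0, 0, 0, 1.0]],
  ],
)

```text
clock: 16.5
tool_pos: [0.5418, 0.0628, 0.3653]
eef_rot: [0.959, -0.284, -0.003, -0.0]
contact_force: [-5.2, 1.2, 3.1]
opening: 0.007
finger_force: 2.4
```

```bash
python3 -c "
from nxt import *
s,M,p=st()"
```

```text
t 16.5 pos [0.5418 0.0628 0.3653] xhead -33.0 zax [-0.005  0.002 -1.   ] q [-0.58  0.74  0.67  1.87 -0.65  0.77 -1.69] F [-5.2  1.2  3.1] op 0.01 | rad 0.0846 ang 74.7
```

Request:
play_rows(
  rows=[
    [[0.0081, -0.0021, 0, 0, 0, 0.1], [0.0162, -0.0038, 0, 0, 0, 0.2], [0.0244, -0.0051, 0, 0, 0, 0.3], [0.0327, -0.0059, 0, 0, 0, 0.4], [0.041, -0.0064, 0, 0, 0, 0.5], [0.0493, -0.0064, 0, 0, 0, 0.6], [0.0577, -0.0061, 0, 0, 0, 0.7], [0.0659, -0.0053, 0, 0, 0, 0.8], [0.0742, -0.0041, 0, 0, 0, 0.9], [0.0823, -0.0025, 0, 0, 0, 1.0]],
  ],
)

```text
clock: 17.33
tool_pos: [0.5779, 0.0428, 0.3653]
eef_rot: [0.859, -0.512, -0.002, -0.001]
contact_force: [-2.7, 4.0, 3.0]
opening: 0.009
finger_force: 2.6
```

Request:
play_rows(
  rows=[
    [[0.0081, -0.0021, 0, 0, 0, 0.1], [0.0162, -0.0038, 0, 0, 0, 0.2], [0.0244, -0.0051, 0, 0, 0, 0.3], [0.0327, -0.0059, 0, 0, 0, 0.4], [0.041, -0.0064, 0, 0, 0, 0.5], [0.045, -0.0064, 0, 0, 0, 0.55], [0.045, -0.0064, 0, 0, 0, 0.55], [0.045, -0.0064, 0, 0, 0, 0.55]],
  ],
)

```text
clock: 18.0
tool_pos: [0.5925, 0.0244, 0.3653]
eef_rot: [0.782, -0.623, -0.001, -0.001]
contact_force: [0.6, 5.6, 0.4]
opening: 0.007
finger_force: 2.2
```

```bash
python3 -c "
from nxt import *
s,M,p=st();rel(M,p,.5933,.0205,.3656,-78.1)"
```

```text
t 18.0 pos [0.5925 0.0244 0.3653] xhead -77.1 zax [ 0.     0.003 -1.   ] q [-0.57  0.87  0.88  1.74 -0.82  0.95 -2.26] F [0.6 5.6 0.4] op 0.01 | rad 0.0847 ang 30.6
rel/0.5 [ 0.008   0.0001 -0.0005] turn/0.5 0.035
```

Request:
play_rows(
  rows=[
    [[0.004, 0, 0, 0, 0, 0.02], [0.008, 0, 0, 0, 0, 0.03], [0.008, 0, 0, 0, 0, 0.03], [0.008, 0, 0, 0, 0, 0.03]],
  ],
)

```text
clock: 18.33
tool_pos: [0.5938, 0.0208, 0.3654]
eef_rot: [0.778, -0.629, -0.0, -0.002]
contact_force: [1.8, 5.6, -0.6]
opening: 0.004
finger_force: 2.3
```

Request:
play_rows(
  rows=[
    [[-0.02, 0, 0, 0, 0, 0], [-0.05, 0, 0, 0, 0, 0], [-0.08, 0, -0.05, 0, 0, 0], [-0.13, 0, -0.1, 0, 0, 0], [-0.2, 0, -0.13, 0, 0, 0], [-0.27, 0, -0.15, 0, 0, 0], [-0.34, 0, -0.15, 0, 0, 0], [-0.41, 0, -0.15, 0, 0, 0], [-0.48, 0, -0.15, 0, 0, 0], [-0.55, 0, -0.15, 0, 0, 0], [-0.6, 0, -0.15, 0, 0, 0], [-0.6, 0, -0.15, 0, 0, 0], [-0.6, 0, -0.15, 0, 0, 0]],
  ],
)

```text
clock: 19.42
tool_pos: [0.5301, 0.314, 0.4394]
eef_rot: [0.778, -0.629, 0.001, 0.001]
contact_force: [-0.3, -0.6, 0.9]
opening: 0.002
finger_force: 0.0
```

```bash
python3 -c "
from nxt import *
from h import *
s,M,p=st()
d=pickle.load(open('d0.pkl','rb'));im=[]
for n,a,b in(('top',200,280),('scene',120,210)):
    c=snapshot(n)
    im.append(np.vstack([cv2.resize(q[a:a+150,b:b+200],None,fx=2,fy=2,interpolation=2) for q in(d[n]['pixels'],c['pixels'])]))
    if n=='top':
        print('old',handle(d[n],(348,272)),'new',handle(c,(348,272)))
cv2.imwrite('pics/f.png',np.hstack(im))"
```

```text
t 19.42 pos [0.5301 0.314  0.4394] xhead -77.9 zax [-0.    -0.003 -1.   ] q [-1.16  0.99  1.31  1.59 -0.98  1.35 -2.65] F [-0.3 -0.6  0.9] op 0.0 | rad 0.3329 ang 88.2
old [([332, 223, 15, 15, 92], [338.0, 232.6])] new [([332, 223, 16, 15, 92], [338.3, 232.4])]
```

View pics/f.png

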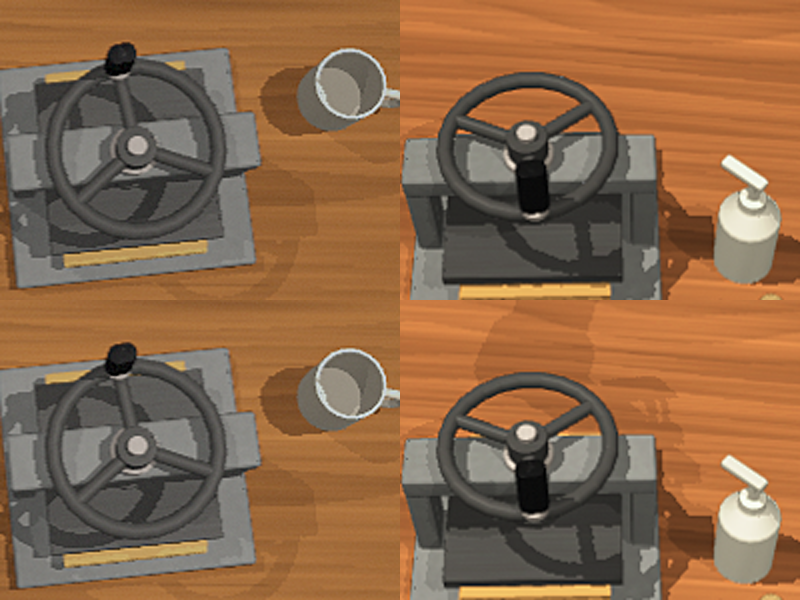

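Before (upper row) and after (lower row) match. The handle is back at (121,57) against (121,357) in the crop, which is within 0.5 px, and the mug and bottle have not moved. The arm is clear, so I hand in.

```bash
python3 -c "
from plant import *
print(finish_job())"
```

```text
the job is handed in; nothing more can be done
None
```

I wound the press down one full clockwise turn by pushing the handle with shut fingers, and the job is handed in: the handle is back within about 1 mm (half a pixel) of its start, the mug and bottle look unmoved, the stamp was not rechecked, and no verdict was shown.

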